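Set and switch on the handpiece micromotor

TASK

Get the micromotor control unit on the jeweller's bench ready for pedal work in reverse, with light presses of the fingertips only: first press the left end of the direction rocker (the upper of the two crosswise rockers at the left of its sloping panel), then the right end of the hand/foot rocker below it, and only then the upper end of the upright mains rocker at the right, so that nothing is changed on a live unit. Each rocker must click fully over and stay there. Do not grasp, lift or shove anything: the unit, its speed knob, the handpiece resting on it and the other things on the bench stay as they are, and the hand ends clear of everything.

Things in the scene. Friction and masses are not known exactly. Their poses are not given: they have to be found in the camera images.
- unit: Micromotor control unit: loose grey box on rubber feet, 190 mm deep (x), 200 mm wide (y), about 1.7 kg, front (-x side) turned roughly to the robot. Origin: centre of its underside; x to its back, y to its left, z up. Behind the sloping panel a deck 72 mm high carries two rubber forks, 92 mm high, with the handpiece. Left, right, upper, lower: as seen from its front. Over 25 N on it is too rough.
- panel (a point): Centre of the unit's bright panel, which slopes up from the front edge (z 50 mm) to the deck (z 72 mm), 9.6 degrees from level, 132 x 200 mm. Frame: x up the slope, y to the unit's left, z straight out of the panel. At the left two crosswise rockers 66 mm apart, one above the other; in the middle the knob; at the right the upright mains rocker, pilot lamp above, breaker cap below (6 mm high).
- dir_rocker (a joint): Direction rocker (upper crosswise one), rad: 0 right end down, as found; 0.4 left end down (reverse). All rockers: black, 30 x 20 mm, bezel 2.5 mm high. Raised end 9.5 mm above the panel, lowered end 3.6 mm, pivot 5 mm. Snap action: pressing the raised end takes 3 to 4 N, easing; past the middle (0.2, pressed end 6.6 mm above the panel) it snaps over by itself and stays.
- sel_rocker (a joint): Hand/foot rocker (lower crosswise one), same size and action, rad: 0 left end down (hand, as found), 0.4 right end down (foot).
- mains_rocker (a joint): Mains rocker at the right, upright, same size and action, small white dash on its upper half, rad: 0 lower end down (off, as found), 0.4 upper end down (on).
- dir_spot (a point): Where to press the direction rocker: on the face of its left half, 10 mm from the pivot. Frame: the panel's when the joint reads 0, then turning with the rocker.
- sel_spot (a point): Where to press the hand/foot rocker: on the face of its right half, 10 mm from the pivot; frame as for dir_spot.
- mains_spot (a point): Where to press the mains rocker: on the face of its upper half, 10 mm from the pivot; frame as for dir_spot.
- knob_mark (a point): Outer end of the white line on top of the black speed knob (37 mm across, 19 mm high, in the middle of the panel), 13 mm from the knob's axis. The knob turns if brushed hard and is to stay as set.
- handpiece: Steel handpiece, 150 mm long and 25 mm across, lying along the unit's y in the forks on the deck. Origin: under its middle. Its top is 103 mm above the bench.
- bur_stand: Clear block 60 x 100 x 22 mm with burs standing in it to 46 mm height, in front of the unit. Origin: centre of its underside.
- ring_clamp: Wooden ring clamp lying on the bench in front of the unit, 28 x 122 x 20 mm. Origin: underside, near the middle.
- balance: White bench balance 200 x 160 mm, 46 mm high, with a round steel pan 56 mm high, on the other side of the bench. Origin: centre of its underside.
- dish: Steel weighing dish, 68 mm across and 20 mm high, on the balance's pan. Origin: centre of its underside.
- bench_block: Square steel block 65 x 65 x 19 mm beyond the unit and the balance. Origin: centre of its underside.
- jar: Amber glass jar with black cap, 48 mm across and 62 mm high, beyond the unit and the balance. Origin: centre of its underside.

How it is judged:
By the outcome, as a careful person would: the job done as asked, in the order asked, and still so for the second after the job is handed in, with the robot touching nothing.
It also fails if it takes over 42 s, if anything falls off the work surface, if the arm or the gripper's body presses on something with over 40 N, if the wrist force passes 120 N, or if a joint passes its speed limit or range.

ROBOT

A 7-joint arm with a two-finger parallel gripper is mounted at the origin on the work surface. World frame = base frame: x ahead of the robot, y to its left, z up, the work surface at z = 0. Lengths are in m, angles in rad, forces in N, time in s.
With the tool pointing down it reaches from about 0.425 to 0.95 m from the base axis. Payload 4.7 kg.
Tool frame: the origin (TCP) lies between the finger pads; the fingertips stand 25 mm ahead of it and the grasp point (between the pads) lies 6 mm ahead of it; z points along the fingers, y is the line along which they close (so a half turn about z gives the same grasp; the last joint's range is limited). The gripper opens to 85 mm and grips with 20 to 120 N. Pads are 22 mm wide; open, the fingers measure 114 mm over their backs; the gripper's body (76 mm by 85 mm) begins 54 mm behind the grasp point. The pads swing forward as they close: fully open they stand 13 mm farther back than shut.
Start: joints at [-1.22, 0.469, -0.049, 1.532, 0.024, 1.141, -0.082], TCP at [0.25, 0.627, 0.256] pointing down, gripper open.
Joint ranges: [-2.59, 2.59], [-0.33, 1.99], [-1.39, 1.29], [0.1, 2.45], [-1.04, 4.18], [0.21, 1.99], [-2.66, 2.66]. Speed limits (rad/s): [2.57, 2.57, 3.14, 3.14, 3.14, 3.14, 3.14].

INTERFACE

Orientations are given as a 3x3 rotation matrix whose columns are the frame's x, y, z axes.
In Python, from rig import * gives the robot as it stands. Calls block until the motion is done:
- movep(position, orientation): joint-space move of the TCP to a pose.
- move_l(position, attitude=None, feed=0.15, until_force=None): straight line of the TCP; attitude=None keeps the orientation; feed is the mean speed in m/s. With until_force (N) it stops when the force on the tool has changed by that much, and returns True; else False.
- move_joints(angles): joint-space move.
- command_gripper(opening, newtons=None): finger opening in m; newtons is the grip in N (None keeps the last); returns when the fingers have stopped.
- sleep(seconds).
- inverse_kinematics(position, orientation): joint angles nearest the present ones, or None.
- sense(): the state.
- camera(name): name is "side" or "top" or "wrist"; returns (picture, depth): 400x640x3 uint8, red, green, blue; 400x640 float32, m along the optical axis (not along the pixel's ray), 0 where there is no reading.
- camera_params(name): a dict with "K" (3x3 intrinsics, pixels), "position" and "rotation" of the camera in the world; the wrist camera has in their place "tool_from_camera" (4x4, takes a point from camera to tool coordinates, whose origin is the TCP and whose axes are the flange's). Camera axes: x right, y down, z forward; pixel columns grow to the right and rows downward; lengths in m; the calibration is good to about 2 mm. A picture is of the moment at which its call begins: read the wrist's pose just before it. camera_params takes no time and is no camera call.
A pose or a line that the arm cannot do raises Unreachable and nothing moves.
- finish_job(): hands the job in; it is judged then, once.
The state is a dict: "time_s": time; "joint_pos": joint angles; "qd": joint speeds; "joint_efforts": joint torques, N m; "position": TCP position; "tcp_rot": TCP orientation; "wrist_force": force on the tool from outside, world axes, zero at the start; "ft_torque": the same for the moment, N m; "finger_gap": finger opening in m; "gripper_force": force on a finger pad.
Only numpy, scipy, OpenCV 4.12 (cv2) and the standard library are available. Lean on these libraries where they do the work, as an engineer would, in place of code of your own. Each camera call takes 0.05 s, during which the arm holds its last target. There are 200 camera calls.

## Working session

There is one attempt and no reset: what is moved stays moved. The work goes in short steps, each a Python script; the robot and the scene stay as the last script left them, time stands still between calls to the robot, and variables do not carry over. Pictures are saved under pics/ and viewed, at most 10 in all, crops included, and the job is handed in when it is done.

```bash
ls; mkdir -p pics; python3 - <<'E'
from rig import *
import cv2, numpy as np
s=sense(); print(s["time_s"],s["position"],s["finger_gap"]); print(s["tcp_rot"])
for n in ("top","side"):
    p,d=camera(n); np.savez(f"pics/{n}.npz",p=p,d=d); cv2.imwrite(f"pics/{n}.png",p[:,:,::-1]); c=camera_params(n); print(n,c)
E
```

```text
pics
0.0 [0.25000588 0.62640656 0.25523744] 0.08542617567845559
[[-9.28760667e-01  3.70679331e-01 -6.76582903e-04]
 [ 3.70679941e-01  9.28758742e-01 -1.89218457e-03]
 [-7.30114229e-05 -2.00818231e-03 -9.99997981e-01]]
top {'K': array([[486.95005858,   0.        , 322.90181869],
       [  0.        , 486.95005858, 198.613228  ],
       [  0.        ,   0.        ,   1.        ]]), 'position': array([ 0.34725946, -0.03663011,  1.4197201 ]), 'rotation': array([[-0.02868871, -0.98303174,  0.18117827],
       [-0.99917168,  0.03343491,  0.02319612],
       [-0.0288602 , -0.18036273, -0.98317668]])}
side {'K': array([[397.42730378,   0.        , 314.78152101],
       [  0.        , 397.42730378, 194.2636622 ],
       [  0.        ,   0.        ,   1.        ]]), 'position': array([ 0.28158144, -0.9247662 ,  0.7190731 ]), 'rotation': array([[ 0.95839596, -0.14668194,  0.24487058],
       [-0.28447142, -0.5615098 ,  0.77703459],
       [ 0.02352029, -0.81436549, -0.57987554]])}
```

View pics/top.png

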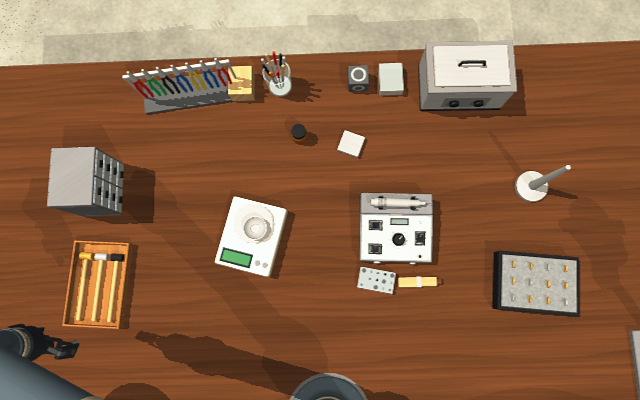

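View pics/side.png

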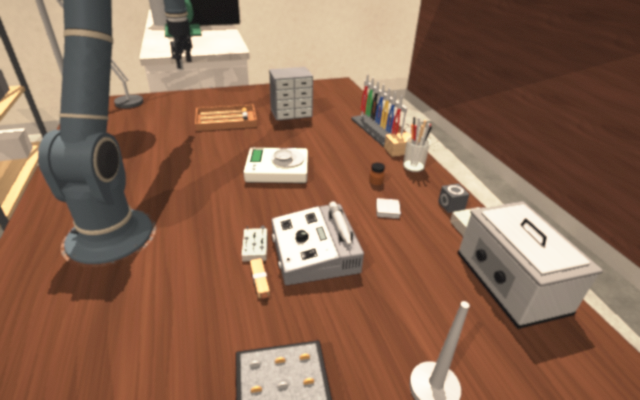

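Top view: the unit is at pixels (360–433, 193–265), with the direction rocker at (375,225), hand/foot at (375,249), mains at (420,238) and the knob at (399,239). The side view agrees and shows free space above the unit. I'll move the wrist camera over the panel for a precise measurement.

```bash
cat > h.py <<'E'
from rig import *
import numpy as np, cv2
def cast(uv, K, R, t, n, d):  # rays onto the plane n.x=d
    r=np.c_[np.atleast_2d(uv),np.ones(len(np.atleast_2d(uv)))]@np.linalg.inv(K).T@R.T
    return t+r*((d-n@t)/(r@n))[:,None]
E
python3 - <<'E'
from h import *
c=camera_params("top"); z=np.array([0,0,1.])
P=cast([[375,225],[375,249],[420,238],[399,239]],c["K"],c["rotation"],c["position"],z,.065); print(P.round(3))
w=camera_params("wrist"); T=w["tool_from_camera"]; print(T.round(3),w["K"].round(1))
k=P[3]; k[2]=0.36
R=np.array([[1,0,0],[0,-1,0],[0,0,-1.]])
for R in (R,R@np.diag([-1,-1,1])):
    p=k-R@np.r_[T[:2,3],0]
    q=inverse_kinematics(p,R); print(p,q)
E
```

```text
[[ 0.517 -0.148  0.065]
 [ 0.45  -0.145  0.065]
 [ 0.477 -0.271  0.065]
 [ 0.476 -0.213  0.065]]
[[-0.001 -0.951 -0.309  0.08 ]
 [ 1.    -0.001  0.    -0.001]
 [-0.    -0.309  0.951 -0.119]
 [ 0.     0.     0.     1.   ]] [[311.1   0.  320.2]
 [  0.  311.1 196.5]
 [  0.    0.    1. ]]
[ 0.39556821 -0.21358256  0.36      ] [-0.97909977 -0.18299122  1.26584723  1.93338057  0.18283582  1.26852862
 -1.34389111]
[ 0.55611158 -0.21145247  0.36      ] [-0.36445125  0.33935678  0.88050643  1.62634773 -0.2693573   1.30363488
  2.13062708]
```

```bash
python3 - <<'E'
from h import *
from scipy.spatial.transform import Rotation as Ro
for name,p in dict(look=[.476,-.213,.27],dir=[.517,-.16,.11],sel=[.45,-.155,.11],mains=[.487,-.271,.11]).items():
  for a in (0,90,180,270):
    Rr=Ro.from_euler('z',a-2,degrees=True).as_matrix()@np.diag([1,-1,-1.])
    q=inverse_kinematics(p,Rr); print(name,a,None if q is None else q.round(2))
E
```

```text
look 0 [-0.48  0.3   1.01  1.92 -0.29  1.08 -0.95]
look 90 [-0.44  0.28  0.96  1.92 -0.26  1.07  0.59]
look 180 [-0.41  0.27  0.91  1.92 -0.24  1.07  2.14]
look 270 [-0.55  0.34  1.13  1.92 -0.35  1.1  -2.46]
dir 0 [-0.54  0.68  1.08  2.03 -0.78  0.91 -0.64]
dir 90 [-0.44  0.59  0.91  2.03 -0.63  0.83  0.8 ]
dir 180 [-0.12  0.46  0.44  2.01 -0.28  0.73  2.03]
dir 270 [-0.55  0.7   1.11  2.03 -0.81  0.93 -2.18]
sel 0 [-0.59  0.6   1.13  2.18 -0.76  0.84 -0.58]
sel 90 [-0.53  0.53  1.02  2.17 -0.66  0.78  0.89]
sel 180 [-0.18  0.38  0.51  2.16 -0.29  0.67  2.08]
sel 270 [-0.59  0.59  1.12  2.18 -0.74  0.83 -2.17]
mains 0 [-0.16  0.58  0.81  1.99 -0.57  0.82 -0.63]
mains 90 [-0.25  0.64  0.96  1.99 -0.69  0.87  1.05]
mains 180 [-0.11  0.55  0.73  1.98 -0.51  0.8   2.45]
mains 270 [-0.33  0.73  1.11  1.99 -0.82  0.96 -1.97]
```

```bash
python3 - <<'E'
from h import *
from scipy.spatial.transform import Rotation as Ro
Rr=Ro.from_euler('z',88,degrees=True).as_matrix()@np.diag([1,-1,-1.])
movep([.476,-.213,.27],Rr); print(sense()["time_s"])
command_gripper(0.0,20)
s=sense(); p,d=camera("wrist"); print(s["time_s"],s["position"],s["finger_gap"],s["wrist_force"])
T=np.eye(4);T[:3,:3]=s["tcp_rot"];T[:3,3]=s["position"]
w=camera_params("wrist"); np.savez("pics/w1.npz",p=p,d=d,C=T@w["tool_from_camera"],K=w["K"])
cv2.imwrite("pics/w1.png",p[:,:,::-1])
E
```

```text
3.15
3.9167 [ 0.47596697 -0.21302166  0.26998569] -0.00024911659783904673 [-0.32720801 -0.69021703  0.91680722]
```

View pics/w1.png

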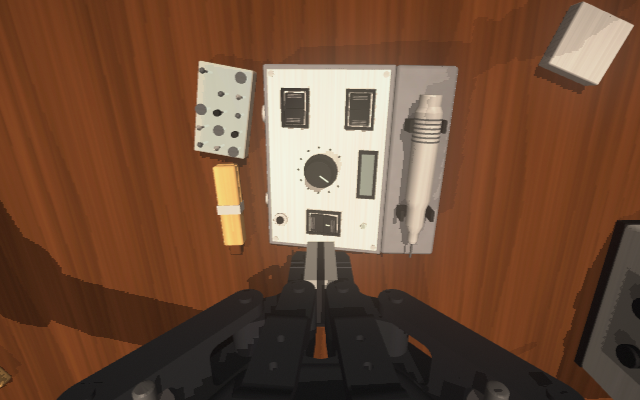

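The wrist view shows sel rocker (295,107), dir rocker (360,109), knob (321,171), mains rocker (323,223), breaker cap (280,219) and the panel between columns 264–395 and rows 66–250. Next I'll fit the panel plane and the positions on it.

```bash
cat > meas.py <<'E'
from h import *
f=np.load("pics/w1.npz"); p,d,C,K=f["p"],f["d"].astype(float),f["C"],f["K"]; R,t=C[:3,:3],C[:3,3]
g=cv2.cvtColor(p,cv2.COLOR_RGB2HSV)
m=((g[...,2]>190)&(g[...,1]<60)).astype(np.uint8); m[:, :262]=0; m[:,397:]=0; m[252:]=0; m[:60]=0
v,u=np.nonzero(cv2.erode(m,np.ones((5,5)))&(d>0))
X=(np.c_[u,v,np.ones(len(u))]@np.linalg.inv(K).T*d[v,u][:,None])@R.T+t
c=X.mean(0)
for _ in range(3):
    n=np.linalg.svd(X-X.mean(0),full_matrices=False)[2][2]; n*=np.sign(n[2]); e=(X-X.mean(0))@n; X=X[abs(e)<.003]
c=X.mean(0); print("n",n.round(4),"slope deg",np.degrees(np.arccos(n[2])).round(2),"uphill yaw",np.degrees(np.arctan2(-n[1],-n[0])).round(1),"rms",e.std(),"c",c.round(4))
# panel outline: largest contour
cs=max(cv2.findContours(cv2.morphologyEx(m,cv2.MORPH_CLOSE,np.ones((25,25))),0,2)[0],key=cv2.contourArea)
P=cast(cv2.boxPoints(cv2.minAreaRect(cs)),K,R,t,n,n@c); print("corners",P.round(4).tolist(),"sides",np.linalg.norm(P-np.roll(P,1,0),axis=1).round(4))
out={"n":n,"c":c,"panel":P.mean(0)}
dk=(g[...,2]<85).astype(np.uint8)
for k,(a,b) in dict(sel=(295,107),dir=(360,109),knob=(321,171),mains=(323,223)).items():
    r=np.zeros_like(dk); r[b-26:b+27 if k!="mains" else 238,a-26:a+27]=1
    q=max(cv2.findContours(cv2.morphologyEx(dk*r,cv2.MORPH_CLOSE,np.ones((5,5))),0,2)[0],key=cv2.contourArea)
    h=.019 if k=="knob" else .0025
    B=cast(cv2.boxPoints(cv2.minAreaRect(q)),K,R,t,n,n@c+h); o=B.mean(0)
    out[k]=o; print(k,cv2.minAreaRect(q),"centre",o.round(4),"sides",np.linalg.norm(B-np.roll(B,1,0),axis=1)[:2].round(4))
x=out["dir"]-out["sel"]; print("dir-sel",np.linalg.norm(x),"yaw",np.degrees(np.arctan2(x[1],x[0])))
np.savez("meas.npz",**out)
im=cv2.resize(p[60:256,255:405,::-1],None,fx=3,fy=3,interpolation=2); cv2.imwrite("pics/crop.png",im)
E
python3 meas.py
```

```text
n [-0.1673  0.0085  0.9859] slope deg 9.64 uphill yaw -2.9 rms 0.0007232224110161748 c [ 0.4786 -0.1955  0.0625]
corners [[0.3897, -0.298, 0.0483], [0.4256, -0.0983, 0.0526], [0.5448, -0.1132, 0.073], [0.5351, -0.3034, 0.073]] sides [0.1476 0.2029 0.1219 0.1904]
sel ((294.0, 107.0), (38.0, 26.0), 90.0) centre [ 0.4503 -0.1449  0.0598] sides [0.0375 0.0267]
dir ((359.2944030761719, 105.87816619873047), (28.07133674621582, 34.3410758972168), 4.085616588592529) centre [ 0.5154 -0.1457  0.0708] sides [0.0279 0.0325]
knob ((310.13848876953125, 163.60769653320312), (6.402522563934326, 14.471456527709961), 37.87498474121094) centre [ 0.4649 -0.1995  0.0795] sides [0.0065 0.0152]
mains ((323.11883544921875, 224.19264221191406), (31.596973419189453, 18.83143424987793), 5.19442892074585) centre [ 0.4757 -0.2723  0.0652] sides [0.0363 0.0232]
dir-sel 0.06595783540875044 yaw -0.7143627827188856
```

View pics/crop.png

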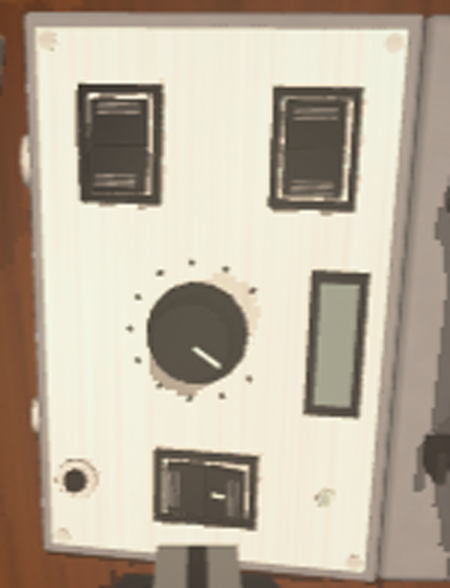

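Crop (3×, offset 255,60): bezel centres are sel (120,144), dir (316,150) and mains (206,488). The knob line points to (220,366). The plane fit gives 9.64° slope and 66 mm rocker spacing, matching the stated values. I'll press the direction rocker first.

```bash
cat >> h.py <<'E'
f=np.load("pics/w1.npz"); M=np.load("meas.npz"); n=M["n"]
px=np.array([[78+162,85+204],[270+363,88+211],[154+258,449+528]])/6+[255,60]
sel,dr,mains=cast(px,f["K"],f["C"][:3,:3],f["C"][:3,3],n,n@M["c"]+.0025)-.0025*n
yaw=np.radians(-2.9)
ey=np.array([-np.sin(yaw),np.cos(yaw),0]); ex=np.cross(ey,n); ex/=np.linalg.norm(ex); ey=np.cross(n,ex)
def press(c,a,Rr):
    b=c+.012*a
    at=lambda h: b+n*(h+.025)
    movep(at(.05),Rr); move_l(at(.014),feed=.1); sleep(.2)
    f0=sense()["wrist_force"]
    hit=move_l(at(.004),feed=.01,until_force=2.0)
    s=sense(); h=(s["position"]-b)@n-.025; print("touch",hit,"h mm",round(h*1e3,2),(s["wrist_force"]-f0).round(2),s["time_s"])
    if hit and .0065<h<.0125:
        hit=move_l(at(h-.0052),feed=.012,until_force=9)
        s=sense(); h=(s["position"]-b)@n-.025; print("press",hit,round(h*1e3,2),(s["wrist_force"]-f0).round(2))
    move_l(at(.05),feed=.15); print(sense()["time_s"])
Rx=np.c_[ey,ex,-n]; Ru=np.c_[ex,-ey,-n]
E
python3 - <<'E'
from h import *
print(sel,dr,mains, dr-sel, (mains-sel)@ex*1e3,(mains-dr)@ex*1e3,(dr-mains)@ey,(sel-mains)@ey)
press(dr,ey,Rx)
E
```

```text
[ 0.45183667 -0.14575197  0.05750902] [ 0.51705779 -0.14924773  0.06860872] [ 0.47692711 -0.27057315  0.06284391] [ 0.06522112 -0.00349576  0.0110997 ] 31.823729650227136 -34.42716898355911 0.1232003705141166 0.12339192947250946
touch True h mm 6.97 [0.87 0.89 3.07] 6.025
press True 2.59 [-2.18  0.98  7.17]
6.9083
```

```bash
python3 - <<'E'
from h import *
Rr=np.c_[ey,ex,-n]
movep([.476,-.213,.27],Rr)
p,d=camera("wrist"); print(sense()["time_s"])
cv2.imwrite("pics/w2.png",cv2.resize(p[40:290,200:420,::-1],None,fx=2.4,fy=2.4,interpolation=2))
E
```

```text
7.6167
```

View pics/w2.png

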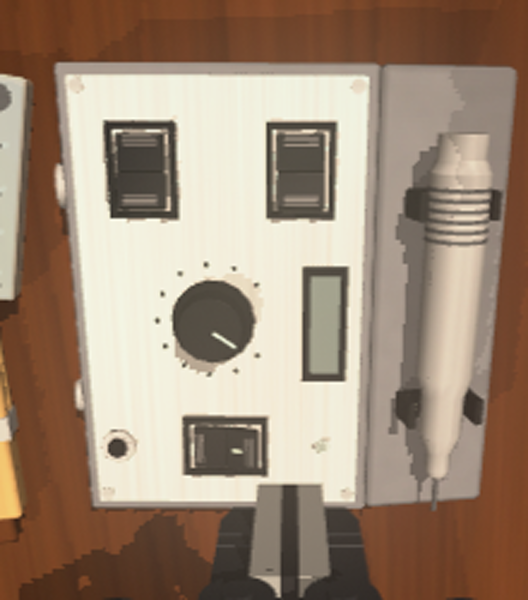

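The direction rocker at (301,170) now looks the same as the hand/foot rocker at (141,170), with its left end down, so it has flipped. The knob line is unchanged. Now the hand/foot rocker.

```bash
sed -i 's/at(.004),feed=.01/at(.0045),feed=.01/; s/\.0065<h/.0045<h/' h.py; python3 - <<'E'
from h import *
press(sel,-ey,Rx)
movep([.476,-.213,.27],Rx)
p,d=camera("wrist"); print(sense()["time_s"])
cv2.imwrite("pics/w3.png",cv2.resize(p[40:290,200:420,::-1],None,fx=2.4,fy=2.4,interpolation=2))
E
```

```text
touch True h mm 6.98 [-0.66 -1.17  2.31] 9.675
press True 2.42 [-2.27  0.22  7.05]
10.5667
11.2833
```

View pics/w3.png

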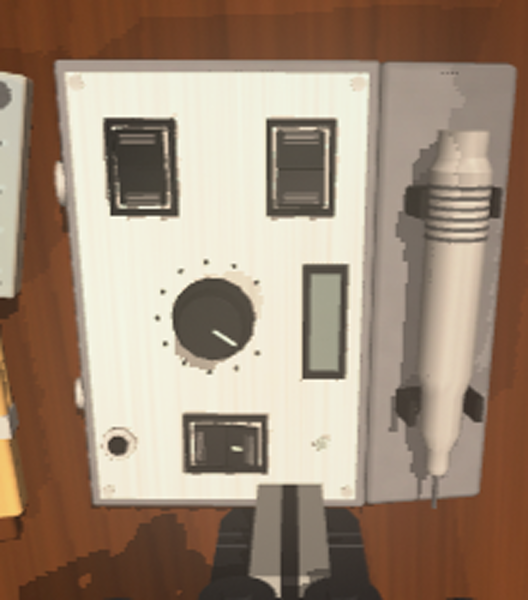

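The hand/foot rocker at (141,167) has flipped to right end down, and the direction rocker is still reversed. Now mains, then back off and look again.

```bash
python3 - <<'E'
from h import *
press(mains,ex,Ru)
movep([.476,-.213,.30],Rx)
p,d=camera("wrist"); print(sense()["time_s"],sense()["wrist_force"])
cv2.imwrite("pics/w4.png",cv2.resize(p[40:290,200:420,::-1],None,fx=2.4,fy=2.4,interpolation=2))
E
```

```text
touch True h mm 7.0 [0.78 0.01 2.61] 13.5583
press True 2.64 [-0.54  1.66  6.95]
14.4333
15.3333 [ 0.05532046 -1.68601068 -0.08458625]
```

View pics/w4.png

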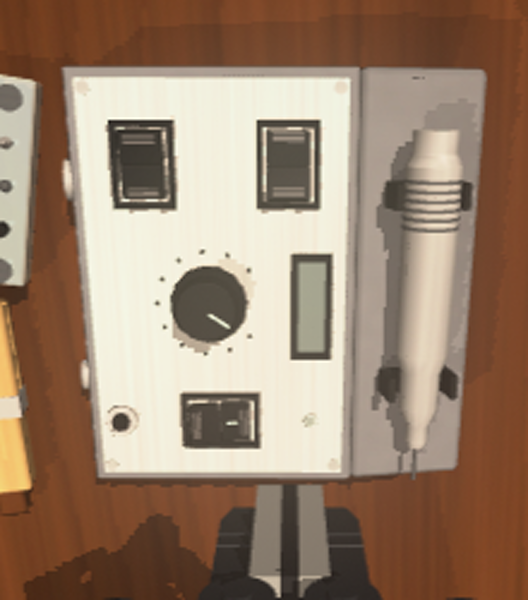

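Mains at (220,420) has changed, but the direction rocker's appearance is ambiguous from this new viewpoint. I'll check the end heights in the depth image from the first viewpoint, before against after.

```bash
python3 - <<'E'
from h import *
from scipy.spatial.transform import Rotation as Ro
movep([.476,-.213,.27],Ro.from_euler('z',88,degrees=True).as_matrix()@np.diag([1,-1,-1.]))
s=sense(); D=[camera("wrist") for _ in range(3)]; p=D[0][0]; d=np.median([x[1] for x in D],0)
T=np.eye(4);T[:3,:3]=s["tcp_rot"];T[:3,3]=s["position"]; C=T@camera_params("wrist")["tool_from_camera"]; K=f["K"]
def H(d,C,P):
    q=(P-C[:3,3])@C[:3,:3]; u,v=(K@q/q[2])[:2].round().astype(int)
    w=np.median(d[v-1:v+2,u-1:u+2]); x=np.linalg.inv(K)@[u,v,1]*w@C[:3,:3].T+C[:3,3]
    return round(float((x-M["c"])@n*1e3),1)
for k,c,a in (("dir",dr,ey),("sel",sel,-ey),("mains",mains,ex)):
    print(k,[(H(f["d"].astype(float),f["C"],c+.006*n+e*a),H(d,C,c+.006*n+e*a)) for e in (.011,-.011)])
cv2.imwrite("pics/w5.png",np.hstack([cv2.resize(x[60:256,255:405,::-1],None,fx=2.6,fy=2.6,interpolation=2) for x in (f["p"],p)]))
print(sense()["time_s"])
E
```

```text
dir [(7.3, 2.3), (2.9, 6.6)]
sel [(8.1, 2.3), (3.3, 7.0)]
mains [(8.2, 2.7), (3.0, 6.4)]
15.7917
```

View pics/w5.png

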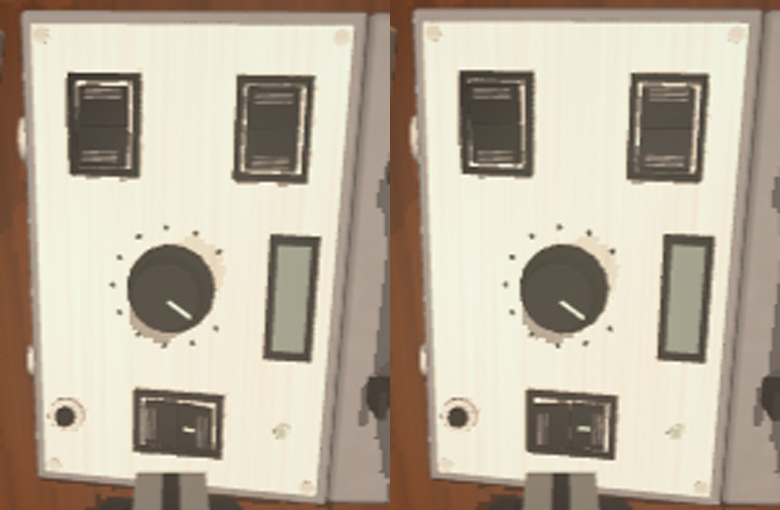

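The depth comparison shows all three rockers flipped: pressed ends are about 2.4 mm above the panel (7–8 mm before) and opposite ends are 6.4–7.0 mm. In the side-by-side, the unit and the knob line (left (178,310), right (571,310)) haven't moved. The hand is clear, so I'm handing in.

```bash
python3 -c "
from rig import *
print(finish_job())"
```

```text
the job is handed in; nothing more can be done
None
```

I pressed the direction rocker to reverse, then hand/foot to foot, then mains on. Depth readings confirm all three clicked fully over; the unit and knob look unmoved, and I handed the job in at about 16 s with the hand clear.

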